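# Third hand for screwing hangers into a popper blank

### The job

I am standing across the bench to drive the hanger screws and need a third hand for the big popper blank (the tapered one): hold it flat on the stop board, at about the middle of the low stop, gripped mid-body between its two belly holes, and pull it with a steady force of about 10 newtons so that its flat front face sits square against the stop, for three seconds while I drive the tail screw. Then turn it a quarter turn so that its straight back lies flush along the stop with the belly towards me, pull it against the stop with the same steady force and finish while still holding it like that for the belly screws. The wood is soft, so do not slam it into the stop, and leave the other things on the bench where they are.

Things in the scene. Friction and masses are not known exactly. Their poses are not given: they have to be found in the camera images.
- popper: Popper blank: loose lure body of pale wood, about 125 g, lying on its side, 160 long, 40 high, 46 mm back to belly. Origin: underside, mid-body, near the centre of mass. +x to the flat front face (x = +70), tail end at x = -90. +y to the straight back (flat, y = +23). Belly at y = -23 for x = +70 to -30 (grip here, across 46 mm), then sloping to y = +1 at the tail.
- face (a point): Centre of the popper's flat front face (46 mm wide, 40 mm high), 20 mm above its underside. Seen from above this is the wide end; the tail is the narrow end (22 mm), narrowed on the belly side only.
- back (a point): Point on the popper's straight back at mid-body (x = 0), 20 mm above its underside.
- belly_hole_front (a point): Small pilot hole in the belly, at x = +52, y = -23 mm of the popper, at half its thickness. Keep the fingers clear of it.
- belly_hole_rear (a point): Small pilot hole in the sloping part of the belly, at x = -55, y = -13 mm of the popper, at half its thickness. Keep the fingers clear of it.
- board: The stop board: a plywood board screwed to the bench, 240 mm (its x) by 260 mm (its y), 18 mm thick; origin at the centre of its underside, so its top is at z = +18 mm. Its x axis is square to the stop and points away from the stop (away from the robot, within about 20 degrees). Rest the popper on it lightly: friction here takes some of the pull off the stop (1 to 3 N when barely resting).
- stop: The stop: a dark hardwood strip fixed on the board along its edge nearest the robot, 30 mm wide (x), 260 long (y), only 10 mm high, so fingers gripping the popper's upper part pass above it. Its working side faces away from the robot (+x): work is pulled against it towards the robot (-x). Rigid: it gives about 0.03 mm per newton. Origin: centre of its underside; axes as the board's.
- stop_mid (a point): Middle of the foot of the stop's working side, at the level of the board top (x = -70, y = 0, z = +18 mm of the board); same axes as the board.
- stickbait: A slim wooden stick-bait blank, 160 mm long, round, 25 mm thick, both ends narrow, loose; leave it alone. Origin at the centre of its underside, x along it. It and the popper lie one to the left and one to the right of the board, either way round.
- jar: A closed jar, 60 mm across, 75 mm high; leave it alone. Origin at the centre of its underside.
- spool: A spool of copper wire, 84 mm across, 38 mm high, lying flat; leave it alone. Origin at the centre of its underside.
- driver: A screwdriver lying on the far side of the bench beyond the board; leave it alone. Its x axis runs along it to the tip.
Things that resemble listed ones, but are neither listed nor needed, are in the scene too. What is shaped like the popper but orange or turquoise is not meant.

How it is judged:
By the outcome, as a careful person would: the job done as asked, in the order asked, and still so for the second after the job is handed in, while the arm keeps its last pose, push and grip.
It also fails if it takes over 67 s, if anything falls off the work surface, if the arm or the gripper's body presses on something with over 40 N, if the wrist force passes 120 N, or if a joint passes its speed limit or range.

### The arm

A 6-joint arm with a two-finger parallel gripper is mounted at the origin on the work surface. World frame = base frame: x ahead of the robot, y to its left, z up, the work surface at z = 0. Lengths are in mm, angles in degrees, forces in N, time in s.
With the tool pointing down it reaches from about 300 to 825 mm from the base axis. Payload 5.4 kg.
Tool frame: the origin (TCP) lies on the centre line of the jaws, within the pads' length; the fingertips stand 19 mm ahead of it and the grasp point (between the pads) is the TCP; z points along the fingers, y is the line along which they close (so a half turn about z gives the same grasp; the last joint's range is limited). The gripper opens to 92 mm and grips with 3 to 60 N. Pads are 20 mm wide; open, the fingers measure 128 mm over their backs; the gripper's body (75 mm by 189 mm) begins 69 mm behind the grasp point.
Start: joints at [-12.038, 9.076, 91.501, -0, 79.423, -12.038], TCP at [574.984, -0.018, 233.601] pointing down, gripper open.
Joint ranges: [-166.64, 166.64], [-54.1, 131.32], [10.49, 154.53], [-73.88, 253.88], [9.74, 151.15], [-171.62, 171.62]. Speed limits (degrees/s): [147.25, 147.25, 180, 180, 180, 180].

### API

Orientations are given as a 3x3 rotation matrix whose columns are the frame's x, y, z axes.
In Python, from bench import telemetry, viewer, arm gives the robot as it stands.
- The arm moves only by the tool carry_out, never from a script. Its arguments are lists of equal length, an entry for each row: "grip": the closure, from -1 (fully open) to 1 (shut); "translation": the shift along the world's x, y, z in m, a list of three; "rotation": the turn, a rotation vector about the world's x, y, z in degrees, a list of three. A call has exactly 5 rows; each row is the pose to reach, as a shift and turn from the pose commanded when the call began; what a row does not reach only later rows make up. A row lasts 1/12 s, in which the tool goes at most 41.7 mm and 7.16 degrees, less where a joint would pass 70% of its speed; a pose out of reach is approached as far as the arm can. A call with a gripper value outside its range is refused whole. The fingers move at their own pace and stop on an object; "newtons" is the grip in N (left out, the last holds). Time passes only in rows, so rows that repeat a pose let the fingers close, or fill a call up. It gives the time, the measured TCP pose, the force, the opening and the grip force at its end, in the units of the state.
- telemetry.state(): the state, without advancing time (a new reading comes with each control period).
- viewer.camera(name): name is "scene" or "side" or "wrist"; returns a dict with "image" (420x560x3 uint8, red, green, blue), "fov_y" (degrees; the focal length in pixels is half the picture's height over the tangent of half this angle, whatever the lens; pixels are square), "cx", "cy" (the principal point, pixels), "origin" and "attitude" of the camera in the world. Camera axes: x right, y down, z forward; pixel columns grow to the right and rows downward; lengths in mm; the calibration is good to about 2 mm. A picture is of the moment at which its call begins. There is no depth.
- arm.sign_off(): hands the job in; it is judged then, once.
The state is a dict: "t": time; "joint_pos": joint angles; "qvel": joint speeds; "joint_torque": joint torques, N m; "tool_pos": TCP position; "eef_rot": TCP orientation; "contact_force": force on the tool from outside, world axes, zero at the start; "moment": the same for the moment, N m; "finger_gap": finger opening in mm; "finger_force": force on a finger pad.
Only numpy, scipy, OpenCV 4.12 (cv2) and the standard library are available. Lean on these libraries where they do the work, as an engineer would, in place of code of your own. Each camera call takes 0.05 s, during which the arm holds its last target. There are 200 camera calls.

## Working session

There is one attempt and no reset: what is moved stays moved. The work goes in short steps, Python scripts to look and compute and a tool call to move; the robot and the scene stay as the last step left them, time stands still between calls to the robot, and variables do not carry over. Pictures are saved under pics/ and viewed, at most 10 in all, crops included, and the job is handed in when it is done.

Besides the shell and the picture viewer there is one more tool, called after ">>>" as name(argument=value, ...) on one line, values as JSON. carry_out: Moves the arm, as the interface text tells. Its arguments: {"type":"object","properties":{"grip":{"type":"array"},"translation":{"type":"array"},"rotation":{"type":"array"},"newtons":{"type":"number"}},"required":["grip","translation","rotation"]}

```bash
mkdir -p pics
cat > h.py <<'E'
import numpy as np, cv2
from bench import telemetry, viewer, arm
def cam(n):
    c=viewer.camera(n); c['f']=210/np.tan(np.radians(c['fov_y'])/2); return c
def save(c,p,s=1):
    cv2.imwrite(p,cv2.cvtColor(c['image'],cv2.COLOR_RGB2BGR))
def ray(c,uv,z):
    uv=np.atleast_2d(uv).astype(float)
    d=np.c_[(uv[:,0]-c['cx'])/c['f'],(uv[:,1]-c['cy'])/c['f'],np.ones(len(uv))]@np.array(c['attitude']).T
    o=np.array(c['origin']); return o+d*((z-o[2])/d[:,2])[:,None]
E
python3 - <<'E'
from h import *
import pickle
cs={n:cam(n) for n in('scene','side','wrist')}
pickle.dump(cs,open('c0.pkl','wb'))
im=np.hstack([cs[n]['image'] for n in('scene','side')]); 
for n in cs: save(cs[n],f'pics/{n}0.png'); print(n,cs[n]['fov_y'],cs[n]['cx'],cs[n]['cy'],cs[n]['origin'],np.round(cs[n]['attitude'],3).tolist())
s=telemetry.state(); print(s)
E
```

```text
scene 42.32429919404977 276.3781164154971 215.20672681103704 [1211.05845235  509.66087375 1056.99680772] [[-0.627, 0.588, -0.511], [0.779, 0.473, -0.412], [-0.001, -0.656, -0.755]]
side 49.308387680034635 279.75236494978424 215.0823415875969 [  461.83329228 -1119.29471702   790.6482608 ] [[0.998, -0.051, 0.04], [-0.062, -0.566, 0.822], [-0.019, -0.823, -0.568]]
wrist 67.47233098330038 279.0033329867608 206.66218208527263 [574.79554986  78.76787907 383.45184683] [[1.0, 0.001, -0.002], [0.0, -0.961, -0.276], [-0.002, 0.276, -0.961]]
{'t': 0.15, 'joint_pos': array([-1.20380268e+01,  9.10487102e+00,  9.15546383e+01, -1.44446520e-03,
        7.94247482e+01, -1.20381625e+01]), 'qvel': array([ 0.09346528, -0.15716517, -0.15466195,  0.02132404, -0.06346472,
        0.00354612]), 'joint_torque': array([ 3.99315013e-04, -3.85916662e+01, -3.22434962e+01,  7.02334754e-02,
        3.51220253e-02, -9.48688057e-05]), 'tool_pos': array([5.74537437e+02, 6.79761301e-02, 2.32848445e+02]), 'eef_rot': array([[-6.80938395e-06,  9.99998958e-01, -1.44339976e-03],
       [ 9.99999960e-01,  7.21710225e-06,  2.82465788e-04],
       [ 2.82475910e-04, -1.44339777e-03, -9.99998918e-01]]), 'contact_force': array([-0.33483037, -0.06442348, -0.15314909]), 'moment': array([0.03310276, 0.00495591, 0.02614151]), 'finger_force': 0.0, 'finger_gap': 91.76029016370677}
```

View pics/scene0.png

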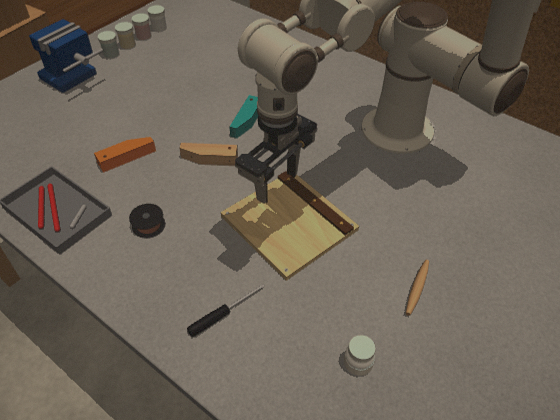

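View pics/wrist0.png

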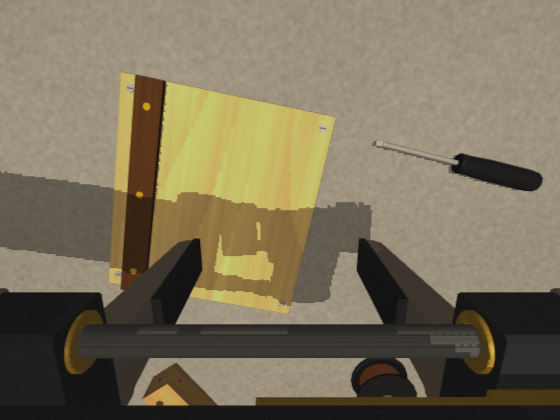

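The scene view shows the pale popper at about (208,152), on the robot's right (-y). The stickbait is at (418,287), the stop is the dark strip from (282,177) to (350,232), and the orange and turquoise look-alikes lie near the popper. In the wrist view the stop runs from (150,76) to (135,288), with part of the popper at (180,390).

Run:
```python
from h import *
import pickle
cs=pickle.load(open('c0.pkl','rb'))
a=cs['scene']['image'][120:190,150:270]; a=cv2.resize(a,None,fx=6,fy=6,interpolation=cv2.INTER_CUBIC)
cv2.imwrite('pics/crop1.png',a[:,:,::-1])
```

```text
(no output)
```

View pics/crop1.png

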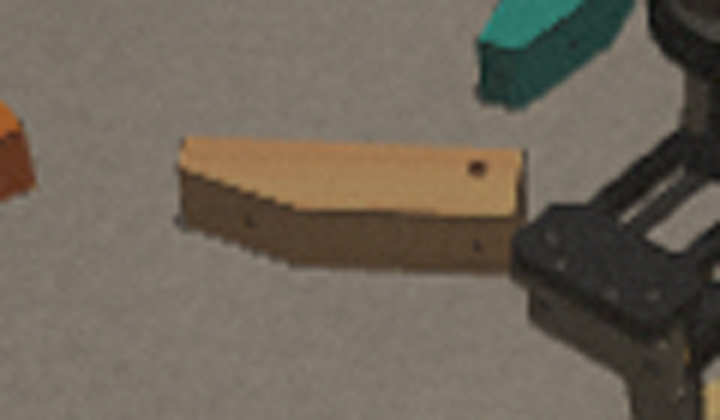

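View pics/side0.png

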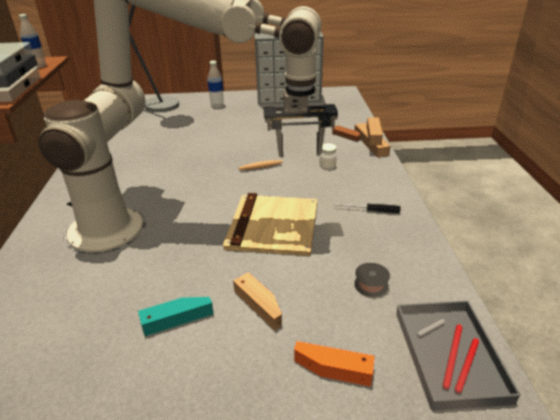

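The crop shows the popper's tail at left, x=181 in crop pixels, and its front at right, x=522. The straight back is the far edge (y 137–150), and the belly, with both holes at (250,221) and (478,246), faces the scene camera. In the side view the popper lies with its front at (240,283) and its tail at (275,320).

Run:
```python
from h import *
import pickle
cs=pickle.load(open('c0.pkl','rb')); c=cs['scene']
P=np.array([[181,137],[181,172],[298,210],[520,215],[523,150]])/6+[150,120]-0.42
W=ray(c,P,40)[:,:2]; print(W.round(1)); 
loc=np.array([[-90,23],[-90,1],[-30,-23],[70,-23],[70,23.]])
def fit(l,w):
    a=l-l.mean(0);b=w-w.mean(0);H=a.T@b;U,S,V=np.linalg.svd(H);R=V.T@np.diag([1,np.linalg.det(V.T@U.T)])@U.T
    t=w.mean(0)-R@l.mean(0); return R,t,w-(l@R.T+t)
R,t,r=fit(loc,W); print('popper',t.round(1),np.degrees(np.arctan2(R[1,0],R[0,0])).round(2),r.round(1).tolist())
# side check: top mask
s=cs['side']
im=s['image'][260:335,220:295]; hsv=cv2.cvtColor(im,cv2.COLOR_RGB2HSV)
m=((hsv[...,0]>8)&(hsv[...,0]<22)&(hsv[...,1]>80)&(hsv[...,2]>130)).astype(np.uint8)
ct=max(cv2.findContours(m,0,1)[0],key=cv2.contourArea); q=cv2.approxPolyDP(ct,2.0,True)[:,0]+[220,260]
print(q.tolist(),ray(s,q,40)[:,:2].round(1).tolist())
# board
w=cs['wrist']; B=np.array([[121,72],[335,117],[289,313]])
print('wrist board',ray(w,B,18)[:,:2].round(1).tolist())
S=np.array([[166,81],[149,288]]);print('stop top work edge',ray(w,S,28)[:,:2].round(1).tolist())
L=ray(w,[[166,81]],28)
Bs=ray(c,[[222,213],[287,274],[358,228],[286,172]],18)[:,:2];print('scene board',Bs.round(1).tolist())
hs=cv2.cvtColor(s['image'],cv2.COLOR_RGB2HSV);m=((hs[...,0]>18)&(hs[...,0]<32)&(hs[...,1]>90)&(hs[...,2]>100)).astype(np.uint8)
m[:190]=0;m[260:]=0;ct=max(cv2.findContours(m,0,1)[0],key=cv2.contourArea);q=cv2.approxPolyDP(ct,4,True)[:,0]
print(q.tolist(),ray(s,q,18)[:,:2].round(1).tolist())
```

```text
[[ 481.4 -426.9]
 [ 498.6 -409.4]
 [ 483.2 -349. ]
 [ 422.  -267.4]
 [ 387.8 -295.8]]
popper [ 446.4 -338.3] 126.41 [[0.0, -2.5], [-0.5, 1.9], [0.5, -0.2], [-1.4, 1.0], [1.4, -0.2]]
[[233, 280], [270, 316], [275, 318], [281, 315], [273, 294], [247, 272]] [[385.5, -296.8], [469.1, -419.2], [479.7, -425.9], [493.3, -418.2], [479.0, -352.0], [419.2, -270.9]]
wrist board [[403.9, 124.8], [636.7, 78.2], [587.6, -174.2]]
stop top work edge [[454.9, 114.7], [409.0, -130.9]]
scene board [[588.6, -169.6], [633.1, 75.5], [413.5, 127.7], [369.6, -134.3]]
[[256, 196], [252, 222], [266, 218], [268, 223], [270, 217], [295, 221], [288, 231], [273, 227], [269, 236], [274, 243], [248, 238], [239, 248], [309, 253], [307, 242], [306, 247], [295, 245], [301, 237], [293, 223], [313, 222], [316, 200]] [[447.4, 112.1], [433.1, -29.1], [474.6, -12.4], [479.4, -38.3], [486.6, -8.3], [558.3, -35.2], [534.3, -82.2], [492.9, -59.2], [479.7, -100.8], [492.0, -133.6], [421.1, -104.9], [396.6, -147.2], [582.2, -184.4], [582.2, -137.0], [577.1, -158.5], [548.3, -147.3], [568.1, -113.1], [551.7, -44.7], [609.9, -44.9], [633.5, 71.4]]
```

>>> carry_out(grip=[-1,-1,-1,-1,-1], translation=[[-0.006,-0.016,0],[-0.02,-0.05,0],[-0.034,-0.088,0],[-0.048,-0.126,0],[-0.062,-0.164,0]], rotation=[[0,0,2],[0,0,6],[0,0,11],[0,0,16],[0,0,20]])

```text
t: 0.57
tool_pos: [512.0, -165.2, 233.3]
eef_rot: [[-0.347, 0.938, -0.0], [0.938, 0.347, 0.0], [0.0, -0.0, -1.0]]
contact_force: [-0.3, -0.5, 0.6]
finger_gap: 92.0
finger_force: 0.0
```

>>> carry_out(grip=[-1,-1,-1,-1,-1], translation=[[-0.014,-0.036,-0.005],[-0.028,-0.074,-0.015],[-0.042,-0.11,-0.03],[-0.056,-0.144,-0.04],[-0.067,-0.174,-0.043]], rotation=[[0,0,5],[0,0,9],[0,0,12],[0,0,15],[0,0,16.4]])

```text
t: 0.98
tool_pos: [443.7, -339.1, 188.3]
eef_rot: [[-0.594, 0.804, -0.003], [0.804, 0.594, 0.003], [0.004, -0.001, -1.0]]
contact_force: [1.0, 0.9, -0.0]
finger_gap: 91.9
finger_force: 0.0
```

>>> carry_out(grip=[-1,-1,-1,-1,-1], translation=[[0,0,0],[0,0,0],[0,0,0],[0,0,0],[0,0,0]], rotation=[[0,0,0],[0,0,0],[0,0,0],[0,0,0],[0,0,0]])

```text
t: 1.4
tool_pos: [446.7, -336.9, 190.9]
eef_rot: [[-0.595, 0.804, 0.0], [0.804, 0.595, -0.0], [-0.0, 0.0, -1.0]]
contact_force: [-0.0, 0.7, -0.1]
finger_gap: 91.8
finger_force: 0.0
```

Run:
```python
from h import *
import pickle
c=cam('wrist'); pickle.dump(c,open('c1.pkl','wb')); save(c,'pics/w1.png'); s=telemetry.state(); print(s['t'],s['tool_pos'],s['eef_rot'].round(3).tolist(),s['contact_force'],s['joint_pos'].round(1))
```

```text
1.45 [ 446.65152036 -336.97837599  190.89368483] [[-0.595, 0.804, 0.0], [0.804, 0.595, -0.0], [-0.0, 0.0, -1.0]] [-1.9115436  -0.15637579  0.45802805] [-49.4   8.8  96.7   0.   74.4 -85.9]
```

View pics/w1.png

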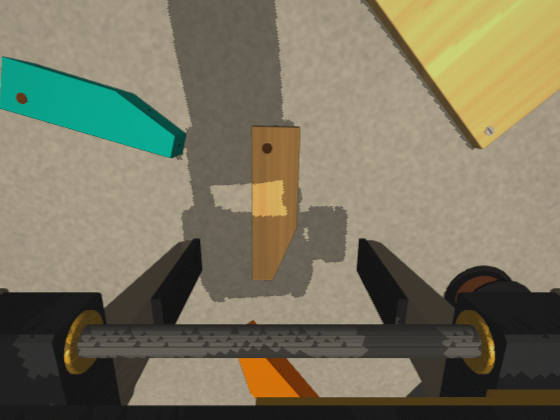

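The wrist view shows the popper between the fingers. Its front edge runs from (252,126) to (299,126), the tail from (252,280) to (271,280), and the straight back is on the left.

Run:
```python
from h import *
import pickle
c=pickle.load(open('c1.pkl','rb'))
im=c['image'];h=cv2.cvtColor(im,cv2.COLOR_RGB2HSV);m=((h[...,1]>95)&(h[...,0]<25)&(h[...,2]>70)).astype(np.uint8);m[300:]=0;m[:100]=0;m[:,:230]=0;m[:,320:]=0
ct=max(cv2.findContours(m,0,1)[0],key=cv2.contourArea);q=cv2.approxPolyDP(ct,2.5,True)[:,0]+0.0;print(q.tolist())
W=ray(c,np.array([[252,126],[299.5,126],[297,222],[271,280],[252,280]]),40)[:,:2]
loc=np.array([[70,23],[70,-23],[-30,-23],[-90,1],[-90,23.]])
a=loc-loc.mean(0);b=W-W.mean(0);U,S,V=np.linalg.svd(a.T@b);R=V.T@U.T;t=W.mean(0)-R@loc.mean(0)
print(np.linalg.det(R),t,np.degrees(np.arctan2(R[1,0],R[0,0])),(W-loc@R.T-t).round(1).tolist())
```

```text
[[299.0, 127.0], [251.0, 127.0], [252.0, 279.0], [272.0, 279.0], [296.0, 228.0]]
1.0 [ 442.69939085 -338.36494157] 125.55642909792233 [[2.1, -0.6], [0.2, -1.0], [-2.6, 4.1], [-0.6, -1.6], [1.0, -0.9]]
```

>>> carry_out(grip=[-1,-1,-1,-1,-1], translation=[[-0.002,-0.001,-0.01],[-0.004,-0.0015,-0.035],[-0.004,-0.0015,-0.065],[-0.004,-0.0015,-0.095],[-0.004,-0.0015,-0.115]], rotation=[[0,0,0],[0,0,0],[0,0,0],[0,0,0],[0,0,0]])

```text
t: 1.87
tool_pos: [440.8, -337.7, 72.1]
eef_rot: [[-0.594, 0.805, -0.002], [0.805, 0.594, 0.003], [0.004, -0.0, -1.0]]
contact_force: [0.3, 1.3, 0.7]
finger_gap: 91.7
finger_force: 0.0
```

>>> carry_out(grip=[-1,-1,-1,-1,-1], translation=[[0,0,-0.015],[0,0,-0.029],[0,0,-0.038],[0,0,-0.0425],[0,0,-0.0425]], rotation=[[0,0,0],[0,0,0],[0,0,0],[0,0,0],[0,0,0]])

```text
t: 2.28
tool_pos: [441.6, -338.7, 32.0]
eef_rot: [[-0.594, 0.805, -0.001], [0.805, 0.594, 0.001], [0.002, -0.0, -1.0]]
contact_force: [0.4, -0.3, 0.5]
finger_gap: 91.6
finger_force: 0.0
```

Run:
```python
from h import *
s=telemetry.state(); print(s['t'],s['tool_pos'],s['contact_force'])
```

```text
2.2833 [ 441.55598418 -338.6981198    32.02256351] [ 0.42580048 -0.31974728  0.45079267]
```

>>> carry_out(grip=[0,0.2,0.4,0.6,1], translation=[[0,0,0.001],[0,0,0.001],[0,0,0.001],[0,0,0.001],[0,0,0.001]], rotation=[[0,0,0],[0,0,0],[0,0,0],[0,0,0],[0,0,0]], newtons=20)

```text
t: 2.7
tool_pos: [442.2, -339.8, 34.7]
eef_rot: [[-0.593, 0.805, 0.001], [0.805, 0.593, -0.001], [-0.001, 0.0, -1.0]]
contact_force: [0.5, 0.1, 0.5]
finger_gap: 60.8
finger_force: 0.0
```

>>> carry_out(grip=[1,1,1,1,1], translation=[[0,0,0],[0,0,0],[0,0,0],[0,0,0],[0,0,0]], rotation=[[0,0,0],[0,0,0],[0,0,0],[0,0,0],[0,0,0]], newtons=40)

```text
t: 3.12
tool_pos: [442.1, -339.6, 34.2]
eef_rot: [[-0.593, 0.805, 0.0], [0.805, 0.593, -0.0], [-0.0, 0.0, -1.0]]
contact_force: [-0.9, 1.0, 1.9]
finger_gap: 45.9
finger_force: 39.9
```

>>> carry_out(grip=[1,1,1,1,1], translation=[[0,0,0],[0,0,0],[0,0,0],[0,0,0],[0,0,0]], rotation=[[0,0,0],[0,0,0],[0,0,0],[0,0,0],[0,0,0]], newtons=40)

```text
t: 3.53
tool_pos: [442.1, -339.5, 34.2]
eef_rot: [[-0.593, 0.805, 0.0], [0.805, 0.593, -0.0], [-0.0, 0.0, -1.0]]
contact_force: [1.1, 1.1, 3.0]
finger_gap: 45.5
finger_force: 39.9
```

>>> carry_out(grip=[1,1,1,1,1], translation=[[0,0,0.006],[0,0,0.02],[0,0,0.045],[0,0,0.075],[0.005,0.015,0.1]], rotation=[[0,0,0],[0,0,0],[0,0,0],[0,0,0],[0,0,1]])

```text
t: 3.95
tool_pos: [446.4, -326.3, 135.9]
eef_rot: [[-0.606, 0.796, 0.0], [0.796, 0.606, -0.002], [-0.002, -0.001, -1.0]]
contact_force: [0.6, 0.0, 0.0]
finger_gap: 45.6
finger_force: 39.9
```

>>> carry_out(grip=[1,1,1,1,1], translation=[[0.01,0.03,0.007],[0.02,0.062,0.01],[0.03,0.096,0.01],[0.04,0.13,0.01],[0.051,0.165,0.01]], rotation=[[0,0,3],[0,0,8],[0,0,13],[0,0,19],[0,0,24]])

```text
t: 4.37
tool_pos: [497.9, -158.1, 144.3]
eef_rot: [[-0.88, 0.475, -0.0], [0.475, 0.88, -0.0], [-0.0, -0.0, -1.0]]
contact_force: [0.0, 0.3, -1.2]
finger_gap: 45.3
finger_force: 39.9
```

>>> carry_out(grip=[1,1,1,1,1], translation=[[0.011,0.035,0],[0.022,0.07,0],[0.032,0.1,0],[0.039,0.12,0],[0.042,0.126,0]], rotation=[[0,0,5],[0,0,10],[0,0,14],[0,0,16],[0,0,17.4]])

```text
t: 4.78
tool_pos: [540.2, -30.5, 144.0]
eef_rot: [[-0.982, 0.189, -0.0], [0.189, 0.982, 0.001], [0.0, 0.001, -1.0]]
contact_force: [0.4, 0.7, -1.2]
finger_gap: 46.0
finger_force: 39.9
```

>>> carry_out(grip=[1,1,1,1,1], translation=[[0,0,0],[0,0,0],[0,0,0],[0,0,0],[0,0,0]], rotation=[[0,0,0],[0,0,0],[0,0,0],[0,0,0],[0,0,0]])

```text
t: 5.2
tool_pos: [539.8, -34.6, 144.1]
eef_rot: [[-0.981, 0.196, -0.0], [0.196, 0.981, -0.0], [0.0, -0.0, -1.0]]
contact_force: [-0.3, -0.1, -1.5]
finger_gap: 45.5
finger_force: 39.9
```

Run:
```python
from h import *
import pickle
c=cam('wrist'); pickle.dump(c,open('c2.pkl','wb')); save(c,'pics/w2.png'); s=telemetry.state(); print(s['t'],s['tool_pos'],s['eef_rot'].round(4).tolist(),s['contact_force'],s['moment'],s['joint_pos'].round(1))
```

```text
5.25 [539.82568561 -34.4371707  144.12189809] [[-0.9806, 0.1959, -0.0], [0.1959, 0.9806, -0.0001], [-0.0, -0.0001, -1.0]] [ 0.50219445  0.6063064  -0.90784656] [ 0.06093777 -0.03286788  0.00725133] [-16.5   9.  102.1  -0.   68.9 -95.2]
```

View pics/w2.png

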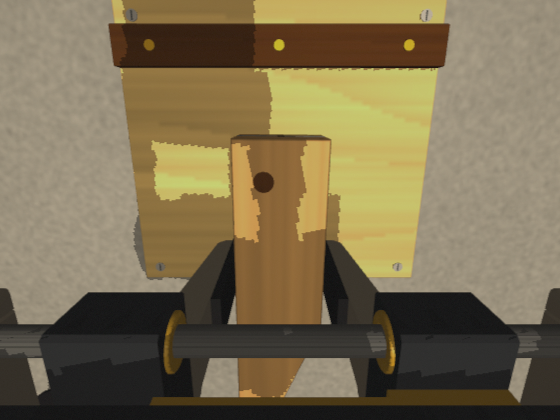

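The wrist view shows the held popper pointing at the stop. Its front top edge is at row ~139, columns 232–330, and the stop's foot is at row ~67, columns 112–446.

```bash
cat > m.py <<'E'
from h import *
import pickle
def line(c,pts,z):
    W=ray(c,pts,z)[:,:2]; vx,vy,x,y=cv2.fitLine(W.astype(np.float32),cv2.DIST_HUBER,0,.01,.01).ravel(); return np.degrees(np.arctan2(vy,vx)),W
E
python3 - <<'E'
from m import *
c=pickle.load(open('c2.pkl','rb')); g=c['image'].astype(float).sum(2)
h=cv2.cvtColor(c['image'],cv2.COLOR_RGB2HSV)
# stop: foot edge
P=[]
for u in list(range(140,250,4))+list(range(280,425,4)):
    d=np.diff(g[55:80,u]); k=int(np.argmax(d)); P.append((u,55+k+.5))
P=np.array(P,float); print(P[::8].tolist())
a,W=line(c,P,18); print('stop dir',a,W.mean(0))
T=[]
for u in list(range(140,425,4)):
    d=np.diff(g[15:35,u]); T.append((u,15+int(np.argmin(d))+.5))
a2,W2=line(c,T,28); print('stop far top edge',a2,W2.mean(0),np.median(T,0))
# stop ends, row 45 (top z=28)
r=h[45];ends=ray(c,[[111,45],[448,45]],28);print('ends',ends.round(1).tolist(),np.linalg.norm(ends[0]-ends[1]))
ends=ray(c,[[113,67.5],[446,67.5]],18);print('foot ends',ends.round(1).tolist(),np.linalg.norm(ends[0]-ends[1]), ends.mean(0))
# popper side edges z=150
hs=c['image'].astype(float)
L=[];R=[]
for v in range(142,236,4):
    row=hs[v].sum(1)*0+h[v,:,1].astype(float)
    print(v,[int(x) for x in h[v,226:240,2]],[int(x) for x in h[v,322:338,2]]) if v%24==0 else 0
F=[]
for u in range(238,327,3):
    d=np.diff(g[128:150,u]);F.append((u,128+int(np.argmax(d))+.5))
a3,W3=line(c,F,150);print('front edge',a3,W3.mean(0),np.array(F)[::6].tolist())
print('front corners',ray(c,[[232,139],[331,139]],150).round(1).tolist())
E
```

```text
[[140.0, 67.5], [172.0, 67.5], [204.0, 67.5], [236.0, 67.5], [296.0, 67.5], [328.0, 67.5], [360.0, 67.5], [392.0, 67.5], [424.0, 67.5]]
stop dir 78.69605 [426.75189362  -7.16127946]
stop far top edge 78.938446 [397.26175404  -3.06433752] [282.   22.5]
ends [[386.3, -135.0, 28.0], [437.1, 119.2, 28.0]] 259.2227786404471
foot ends [[399.5, -143.4, 18.0], [452.6, 122.0, 18.0]] 270.588993059153 [426.04273185 -10.70901719  18.        ]
front edge 79.907 [473.85849855 -19.48809347] [[238.0, 142.5], [256.0, 139.5], [274.0, 139.5], [292.0, 139.5], [310.0, 139.5]]
front corners [[468.9, -41.3, 150.0], [477.6, 2.5, 150.0]]
```

>>> carry_out(grip=[1,1,1,1,1], translation=[[0,0,-0.01],[0,0,-0.032],[0,0,-0.058],[0,0,-0.078],[0,0,-0.088]], rotation=[[0,0,0],[0,0,0],[0,0,0],[0,0,0],[0,0,0]])

```text
t: 5.67
tool_pos: [537.6, -33.1, 52.5]
eef_rot: [[-0.981, 0.195, -0.005], [0.195, 0.981, 0.001], [0.005, 0.0, -1.0]]
contact_force: [-0.5, 0.3, -1.0]
finger_gap: 45.5
finger_force: 39.9
```

>>> carry_out(grip=[1,1,1,1,1], translation=[[0,0,-0.001],[0,0,-0.002],[0,0,-0.003],[0,0,-0.003],[0,0,-0.003]], rotation=[[0,0,0],[0,0,0],[0,0,0],[0,0,0],[0,0,0]])

```text
t: 6.08
tool_pos: [540.5, -33.7, 53.8]
eef_rot: [[-0.981, 0.194, 0.001], [0.194, 0.981, -0.0], [-0.001, -0.0, -1.0]]
contact_force: [0.6, -0.4, -0.7]
finger_gap: 45.8
finger_force: 40.0
```

>>> carry_out(grip=[1,1,1,1,1], translation=[[0,0,-0.0002],[0,0,-0.0004],[0,0,-0.0006],[0,0,-0.0008],[0,0,-0.001]], rotation=[[0,0,0],[0,0,0],[0,0,0],[0,0,0],[0,0,0]])

```text
t: 6.5
tool_pos: [540.0, -33.5, 52.1]
eef_rot: [[-0.981, 0.194, 0.0], [0.194, 0.981, -0.0], [-0.0, -0.0, -1.0]]
contact_force: [0.2, -0.0, -1.2]
finger_gap: 45.7
finger_force: 40.0
```

>>> carry_out(grip=[1,1,1,1,1], translation=[[0,0,-0.0002],[0,0,-0.0004],[0,0,-0.0005],[0,0,-0.0005],[0,0,-0.0005]], rotation=[[0,0,0],[0,0,0],[0,0,0],[0,0,0],[0,0,0]])

```text
t: 6.92
tool_pos: [540.1, -33.5, 51.9]
eef_rot: [[-0.981, 0.194, 0.0], [0.194, 0.981, -0.0], [-0.0, 0.0, -1.0]]
contact_force: [-0.7, 1.1, 3.6]
finger_gap: 45.9
finger_force: 40.0
```

>>> carry_out(grip=[1,1,1,1,1], translation=[[-0.004,0.0008,0],[-0.012,0.0024,0],[-0.021,0.0042,0],[-0.029,0.0058,0],[-0.034,0.0068,0]], rotation=[[0,0,0],[0,0,0],[0,0,0],[0,0,0],[0,0,0]])

```text
t: 7.33
tool_pos: [505.7, -26.7, 52.1]
eef_rot: [[-0.981, 0.194, 0.002], [0.194, 0.981, -0.0], [-0.002, -0.0, -1.0]]
contact_force: [1.3, -0.2, 3.1]
finger_gap: 45.9
finger_force: 40.0
```

>>> carry_out(grip=[1,1,1,1,1], translation=[[0,0,0],[0,0,0],[0,0,0],[0,0,0],[0,0,0]], rotation=[[0,0,0],[0,0,0],[0,0,0],[0,0,0],[0,0,0]])

```text
t: 7.75
tool_pos: [505.0, -26.5, 51.9]
eef_rot: [[-0.981, 0.194, -0.003], [0.194, 0.981, 0.001], [0.003, 0.0, -1.0]]
contact_force: [-4.0, 1.0, 9.0]
finger_gap: 45.8
finger_force: 40.0
```

Run:
```python
from m import *
c=cam('wrist'); pickle.dump(c,open('c3.pkl','wb')); save(c,'pics/w3.png'); s=telemetry.state(); print(s['t'],s['tool_pos'],s['eef_rot'].round(4).tolist(),s['contact_force'],s['moment'])
```

```text
7.8 [504.97866404 -26.45875263  51.86333884] [[-0.981, 0.194, -0.0026], [0.194, 0.981, 0.0005], [0.0026, 0.0, -1.0]] [-4.31755072 -0.02443345  9.88481074] [0.21307342 0.68072632 0.03193434]
```

View pics/w3.png

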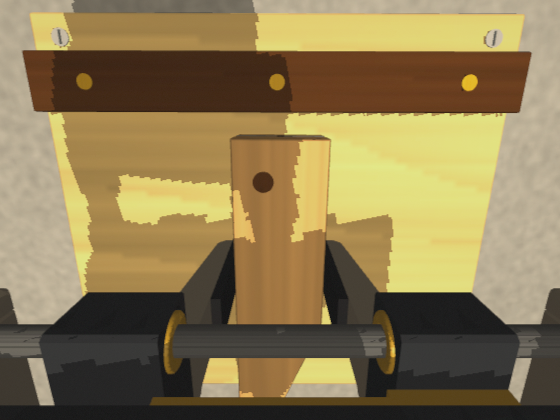

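The wrist view shows the stop edge at row ~111, level across columns 33–523. The popper's front edge is at row ~137, level across columns 231–330, and a gap remains.

Run:
```python
from m import *
c=pickle.load(open('c3.pkl','rb')); g=cv2.GaussianBlur(c['image'],(1,5),0).astype(float).sum(2)
def edge(us,a,b,sgn):
    o=[]
    for u in us:
        d=sgn*np.diff(g[a:b,u]); k=int(np.argmax(d)); w=np.clip(d[max(k-2,0):k+3],0,None); o.append((u,a+.5+(w*np.arange(max(k-2,0),max(k-2,0)+len(w))).sum()/w.sum()))
    return np.array(o)
S=edge(list(range(80,230,4))+list(range(295,500,4)),104,122,1)
for z in(18,28): a,W=line(c,S,z); print(a,W.mean(0))
print(S[::12].round(2).tolist())
F=edge(range(240,325,3),128,148,1); print(F[::5].round(2).tolist()); a,W=line(c,F,58);print(a,W.mean(0))
for z,v in((28,51),(28,111)):
    u={51:(23,531),111:(34,522)}[v]; e=ray(c,[[u[0],v],[u[1],v]],z);print(z,v,e.round(1).tolist(),np.linalg.norm(e[0]-e[1]),e.mean(0))
# gap along board x
x=np.array([.981,-.195])
e=ray(c,[[280,111.5]],18)[0,:2];f=ray(c,[[280,137.5]],58)[0,:2];print((f-e)@x)
```

```text
78.55306 [428.15059808  -1.59047203]
78.55306 [428.19565173  -2.07909006]
[[80.0, 111.47], [128.0, 111.65], [176.0, 111.66], [224.0, 111.88], [335.0, 113.5], [383.0, 113.08], [431.0, 112.89], [479.0, 112.68]]
[[240.0, 139.29], [255.0, 139.48], [270.0, 139.58], [285.0, 139.65], [300.0, 141.14], [315.0, 139.87]]
78.48164 [438.77354349 -11.18131883]
28 51 [[372.2, -131.6, 28.0], [422.0, 120.9, 28.0]] 257.33488357964643 [397.10144049  -5.37057683  28.        ]
28 111 [[400.6, -137.8, 28.0], [450.9, 116.8, 28.0]] 259.54427539219074 [425.72617338 -10.53541928  28.        ]
11.89149592156487
```

>>> carry_out(grip=[1,1,1,1,1], translation=[[0,0,0.0004],[-0.0015,0.0003,0.0004],[-0.0035,0.0007,0.0004],[-0.0055,0.0011,0.0004],[-0.0065,0.0013,0.0004]], rotation=[[0,0,0],[0,0,0],[0,0,0],[0,0,0],[0,0,0]])

```text
t: 8.22
tool_pos: [499.4, -25.4, 52.0]
eef_rot: [[-0.981, 0.194, 0.0], [0.194, 0.981, -0.0], [-0.0, -0.0, -1.0]]
contact_force: [1.7, 0.3, 1.4]
finger_gap: 45.7
finger_force: 40.0
```

>>> carry_out(grip=[1,1,1,1,1], translation=[[-0.0001,0,0],[-0.0003,0,0],[-0.0005,0.0001,0],[-0.0005,0.0001,0],[-0.0005,0.0001,0]], rotation=[[0,0,0],[0,0,0],[0,0,0],[0,0,0],[0,0,0]])

```text
t: 8.63
tool_pos: [499.0, -25.3, 52.0]
eef_rot: [[-0.981, 0.194, -0.0], [0.194, 0.981, -0.0], [-0.0, -0.0, -1.0]]
contact_force: [1.9, 0.3, 2.6]
finger_gap: 45.8
finger_force: 40.0
```

>>> carry_out(grip=[1,1,1,1,1], translation=[[-0.0001,0,0],[-0.0003,0,0],[-0.0005,0.0001,0],[-0.0007,0.0001,0],[-0.0008,0.0002,0]], rotation=[[0,0,0],[0,0,0],[0,0,0],[0,0,0],[0,0,0]])

```text
t: 9.05
tool_pos: [498.2, -25.1, 52.0]
eef_rot: [[-0.981, 0.194, -0.0], [0.194, 0.981, -0.0], [0.0, -0.0, -1.0]]
contact_force: [1.7, -0.8, 2.4]
finger_gap: 45.9
finger_force: 40.0
```

>>> carry_out(grip=[1,1,1,1,1], translation=[[-0.0001,0,0],[-0.0003,0,0],[-0.0005,0.0001,0],[-0.0007,0.0001,0],[-0.0008,0.0002,0]], rotation=[[0,0,0],[0,0,0],[0,0,0],[0,0,0],[0,0,0]])

```text
t: 9.47
tool_pos: [497.4, -25.0, 52.0]
eef_rot: [[-0.981, 0.194, 0.0], [0.194, 0.981, -0.0], [-0.0, -0.0, -1.0]]
contact_force: [1.5, -0.9, 2.3]
finger_gap: 45.7
finger_force: 40.0
```

>>> carry_out(grip=[1,1,1,1,1], translation=[[-0.0001,0,0],[-0.0003,0,0],[-0.0005,0.0001,0],[-0.0007,0.0001,0],[-0.0008,0.0002,0]], rotation=[[0,0,0],[0,0,0],[0,0,0],[0,0,0],[0,0,0]])

```text
t: 9.88
tool_pos: [496.6, -24.7, 52.0]
eef_rot: [[-0.981, 0.194, -0.0], [0.194, 0.981, -0.0], [0.0, -0.0, -1.0]]
contact_force: [1.9, -0.6, 2.4]
finger_gap: 45.5
finger_force: 40.0
```

>>> carry_out(grip=[1,1,1,1,1], translation=[[-0.0001,0,0],[-0.0003,0,0],[-0.0005,0.0001,0],[-0.0007,0.0001,0],[-0.0008,0.0002,0]], rotation=[[0,0,0],[0,0,0],[0,0,0],[0,0,0],[0,0,0]])

```text
t: 10.3
tool_pos: [495.8, -24.5, 52.0]
eef_rot: [[-0.981, 0.194, -0.0], [0.194, 0.981, -0.0], [-0.0, -0.0, -1.0]]
contact_force: [1.8, 1.1, 1.8]
finger_gap: 45.7
finger_force: 40.0
```

>>> carry_out(grip=[1,1,1,1,1], translation=[[-0.0001,0,0],[-0.0003,0,0],[-0.0005,0.0001,0],[-0.0007,0.0001,0],[-0.0008,0.0002,0]], rotation=[[0,0,0],[0,0,0],[0,0,0],[0,0,0],[0,0,0]])

```text
t: 10.72
tool_pos: [495.0, -24.4, 52.0]
eef_rot: [[-0.981, 0.194, 0.0], [0.194, 0.981, -0.0], [-0.0, -0.0, -1.0]]
contact_force: [2.6, -0.9, 2.5]
finger_gap: 45.7
finger_force: 40.0
```

>>> carry_out(grip=[1,1,1,1,1], translation=[[-0.0001,0,0],[-0.0003,0,0],[-0.0005,0.0001,0],[-0.0007,0.0001,0],[-0.0008,0.0002,0]], rotation=[[0,0,0],[0,0,0],[0,0,0],[0,0,0],[0,0,0]])

```text
t: 11.13
tool_pos: [494.2, -24.1, 52.0]
eef_rot: [[-0.981, 0.194, 0.0], [0.194, 0.981, -0.0], [-0.0, -0.0, -1.0]]
contact_force: [2.2, -0.5, 3.0]
finger_gap: 46.1
finger_force: 40.0
```

>>> carry_out(grip=[1,1,1,1,1], translation=[[-0.0001,0,0],[-0.0003,0,0],[-0.0005,0.0001,0],[-0.0007,0.0001,0],[-0.0008,0.0002,0]], rotation=[[0,0,0],[0,0,0],[0,0,0],[0,0,0],[0,0,0]])

```text
t: 11.55
tool_pos: [493.4, -23.9, 52.0]
eef_rot: [[-0.981, 0.194, -0.0], [0.194, 0.981, -0.0], [-0.0, -0.0, -1.0]]
contact_force: [1.2, -0.6, 2.2]
finger_gap: 45.6
finger_force: 40.0
```

>>> carry_out(grip=[1,1,1,1,1], translation=[[-0.0001,0,0],[-0.0003,0,0],[-0.0005,0.0001,0],[-0.0007,0.0001,0],[-0.0008,0.0002,0]], rotation=[[0,0,0],[0,0,0],[0,0,0],[0,0,0],[0,0,0]])

```text
t: 11.97
tool_pos: [493.1, -23.9, 52.2]
eef_rot: [[-0.981, 0.194, 0.001], [0.194, 0.981, -0.0], [-0.001, -0.0, -1.0]]
contact_force: [3.6, -1.0, 2.2]
finger_gap: 45.8
finger_force: 40.0
```

>>> carry_out(grip=[1,1,1,1,1], translation=[[0,0,0],[0,0,0],[0,0,0],[0,0,0],[0,0,0]], rotation=[[0,0,0],[0,0,0],[0,0,0],[0,0,0],[0,0,0]])

```text
t: 12.38
tool_pos: [493.1, -23.9, 52.2]
eef_rot: [[-0.981, 0.194, 0.001], [0.194, 0.981, -0.0], [-0.001, -0.0, -1.0]]
contact_force: [4.8, -0.4, 1.8]
finger_gap: 46.1
finger_force: 40.0
```

>>> carry_out(grip=[1,1,1,1,1], translation=[[-0.0001,0,0],[-0.0002,0,0],[-0.0003,0.0001,0],[-0.0004,0.0001,0],[-0.0005,0.0001,0]], rotation=[[0,0,0],[0,0,0],[0,0,0],[0,0,0],[0,0,0]])

```text
t: 12.8
tool_pos: [493.0, -23.8, 52.4]
eef_rot: [[-0.981, 0.194, 0.002], [0.194, 0.981, -0.0], [-0.002, -0.0, -1.0]]
contact_force: [7.1, -0.6, -0.2]
finger_gap: 45.5
finger_force: 40.0
```

Run:
```python
from m import *
s=telemetry.state(); print(s['t'],s['tool_pos'],s['eef_rot'].round(4).tolist(),s['contact_force'],s['moment'])
```

```text
12.8 [492.97866827 -23.80093089  52.35469908] [[-0.9809, 0.1943, 0.0022], [0.1943, 0.9809, -0.0005], [-0.0022, -0.0, -1.0]] [ 7.05834032 -0.57343848 -0.15610881] [-0.0400327  -1.11273485  0.02843966]
```

>>> carry_out(grip=[1,1,1,1,1], translation=[[-0.0001,0,-0.0001],[-0.0003,0.0001,-0.0002],[-0.0005,0.0001,-0.0002],[-0.0007,0.0001,-0.0002],[-0.0008,0.0002,-0.0002]], rotation=[[0,0,0],[0,0,0],[0,0,0],[0,0,0],[0,0,0]])

```text
t: 13.22
tool_pos: [492.9, -23.8, 52.5]
eef_rot: [[-0.981, 0.194, 0.004], [0.194, 0.981, -0.001], [-0.004, -0.0, -1.0]]
contact_force: [6.7, -1.7, 0.4]
finger_gap: 45.4
finger_force: 40.0
```

>>> carry_out(grip=[1,1,1,1,1], translation=[[0,0,0],[0,0,0],[0,0,0],[0,0,0],[0,0,0]], rotation=[[0,0,0],[0,0,0],[0,0,0],[0,0,0],[0,0,0]])

```text
t: 13.63
tool_pos: [492.9, -23.8, 52.5]
eef_rot: [[-0.981, 0.194, 0.004], [0.194, 0.981, -0.001], [-0.004, -0.0, -1.0]]
contact_force: [7.5, -1.1, 0.1]
finger_gap: 45.6
finger_force: 40.0
```

Run:
```python
from m import *
s=telemetry.state(); print(s['t'],s['tool_pos'],s['eef_rot'].round(4).tolist(),s['contact_force'],s['moment'])
```

```text
13.6333 [492.89964345 -23.81449666  52.49394507] [[-0.9809, 0.1944, 0.0039], [0.1943, 0.9809, -0.0009], [-0.004, -0.0001, -1.0]] [ 7.51885486 -1.05579009  0.1202264 ] [-0.06769636 -1.39339621  0.09710317]
```

>>> carry_out(grip=[1,1,1,1,1], translation=[[0,0,0],[0,0,0],[-0.0001,0,-0.0001],[-0.0002,0,-0.0001],[-0.0002,0,-0.0001]], rotation=[[0.02,0.1,0],[0.04,0.2,0],[0.06,0.3,0],[0.08,0.4,0],[0.08,0.4,0]])

```text
t: 14.05
tool_pos: [493.0, -23.8, 52.3]
eef_rot: [[-0.981, 0.194, -0.002], [0.194, 0.981, 0.0], [0.002, 0.0, -1.0]]
contact_force: [8.6, -1.6, -0.2]
finger_gap: 45.6
finger_force: 39.9
```

>>> carry_out(grip=[1,1,1,1,1], translation=[[0,0,0],[0,0,0],[0,0,0],[0,0,0],[0,0,0]], rotation=[[0,0,0],[0,0,0],[0,0,0],[0,0,0],[0,0,0]])

```text
t: 14.47
tool_pos: [493.0, -23.8, 52.3]
eef_rot: [[-0.981, 0.194, -0.002], [0.194, 0.981, 0.0], [0.002, 0.0, -1.0]]
contact_force: [8.5, -1.6, -1.8]
finger_gap: 45.9
finger_force: 39.9
```

Run:
```python
from m import *
s=telemetry.state(); print(s['t'],s['tool_pos'],s['eef_rot'].round(4).tolist(),s['contact_force'],s['moment'])
```

```text
14.4667 [493.01279838 -23.8477296   52.29107232] [[-0.9809, 0.1944, -0.0022], [0.1944, 0.9809, 0.0004], [0.0022, 0.0, -1.0]] [ 8.54309727 -1.63990436 -1.82182583] [-0.09272793 -1.85508912  0.08776267]
```

>>> carry_out(grip=[1,1,1,1,1], translation=[[-0.0001,0,-0.0001],[-0.0002,0,-0.0002],[-0.0003,0.0001,-0.0003],[-0.0004,0.0001,-0.0003],[-0.0004,0.0001,-0.0003]], rotation=[[0,0,0],[0,0,0],[0,0,0],[0,0,0],[0,0,0]])

```text
t: 14.88
tool_pos: [493.0, -23.8, 52.3]
eef_rot: [[-0.981, 0.194, -0.001], [0.194, 0.981, 0.0], [0.001, -0.0, -1.0]]
contact_force: [9.1, -1.3, -1.5]
finger_gap: 45.8
finger_force: 39.9
```

>>> carry_out(grip=[1,1,1,1,1], translation=[[0,0,0],[0,0,0],[0,0,0],[0,0,0],[0,0,0]], rotation=[[0,0,0],[0,0,0],[0,0,0],[0,0,0],[0,0,0]])

```text
t: 15.3
tool_pos: [493.0, -23.8, 52.3]
eef_rot: [[-0.981, 0.194, -0.001], [0.194, 0.981, 0.0], [0.001, -0.0, -1.0]]
contact_force: [9.3, -0.3, -0.7]
finger_gap: 45.5
finger_force: 39.9
```

Run:
```python
from m import *
s=telemetry.state(); print(s['t'],s['tool_pos'],s['eef_rot'].round(4).tolist(),s['contact_force'],s['moment'])
```

```text
15.3 [493.00279165 -23.84269493  52.28173179] [[-0.9809, 0.1944, -0.0013], [0.1944, 0.9809, 0.0002], [0.0013, -0.0, -1.0]] [ 9.2579164  -0.3109919  -0.67322164] [-0.15900198 -1.83143443  0.1546055 ]
```

>>> carry_out(grip=[1,1,1,1,1], translation=[[-0.0002,0,-0.0001],[-0.0004,0.0001,-0.0002],[-0.0006,0.0001,-0.0002],[-0.0008,0.0002,-0.0002],[-0.0008,0.0002,-0.0002]], rotation=[[0,0.02,0],[0,0.05,0],[0.01,0.08,0],[0.02,0.1,0],[0.02,0.1,0]])

```text
t: 15.72
tool_pos: [492.9, -23.8, 52.4]
eef_rot: [[-0.981, 0.195, -0.001], [0.195, 0.981, 0.0], [0.001, -0.0, -1.0]]
contact_force: [9.9, -1.7, -2.3]
finger_gap: 45.6
finger_force: 39.9
```

>>> carry_out(grip=[1,1,1,1,1], translation=[[0,0,0],[0,0,0],[0,0,0],[0,0,0],[0,0,0]], rotation=[[0,0,0],[0,0,0],[0,0,0],[0,0,0],[0,0,0]])

```text
t: 16.13
tool_pos: [492.9, -23.8, 52.4]
eef_rot: [[-0.981, 0.195, -0.001], [0.195, 0.981, 0.0], [0.001, -0.0, -1.0]]
contact_force: [10.9, -0.6, -2.3]
finger_gap: 45.9
finger_force: 39.9
```

Run:
```python
from m import *
c=cam('wrist'); pickle.dump(c,open('c4.pkl','wb')); save(c,'pics/w4.png')
s=telemetry.state(); print(s['t'],s['tool_pos'],s['eef_rot'].round(4).tolist(),s['contact_force'],s['moment'])
```

```text
16.1833 [492.95721005 -23.82872047  52.39412798] [[-0.9809, 0.1945, -0.0012], [0.1945, 0.9809, 0.0002], [0.0012, -0.0001, -1.0]] [10.41060372  0.04377171 -0.98248649] [-0.13353031 -2.21066489  0.16648478]
```

View pics/w4.png

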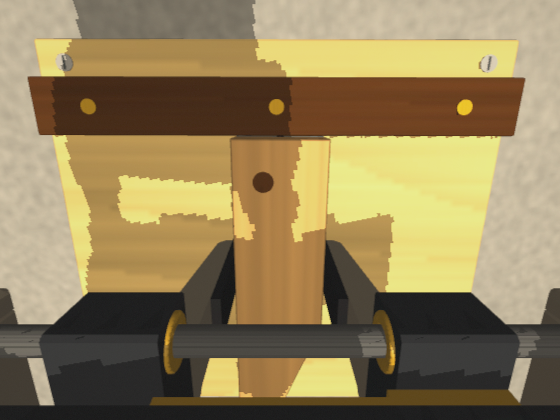

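The face is seated: the popper's front edge is at rows 136–139 (columns 232–330), right at the stop edge on row ~136, with no wedge-shaped gap. I'll lower it slightly, then hold.

>>> carry_out(grip=[1,1,1,1,1], translation=[[0,0,-0.0001],[0,0,-0.0002],[0,0,-0.0003],[0,0,-0.0003],[0,0,-0.0003]], rotation=[[0,0,0],[0,0,0],[0,0,0],[0,0,0],[0,0,0]])

```text
t: 16.6
tool_pos: [493.0, -23.8, 52.3]
eef_rot: [[-0.981, 0.194, -0.001], [0.194, 0.981, 0.0], [0.001, -0.0, -1.0]]
contact_force: [10.4, -1.1, 0.0]
finger_gap: 45.8
finger_force: 39.9
```

>>> carry_out(grip=[1,1,1,1,1], translation=[[0,0,0],[0,0,0],[0,0,0],[0,0,0],[0,0,0]], rotation=[[0,0,0],[0,0,0],[0,0,0],[0,0,0],[0,0,0]])

```text
t: 17.02
tool_pos: [493.0, -23.8, 52.3]
eef_rot: [[-0.981, 0.194, -0.001], [0.194, 0.981, 0.0], [0.001, -0.0, -1.0]]
contact_force: [9.3, -1.4, 0.4]
finger_gap: 45.5
finger_force: 39.9
```

>>> carry_out(grip=[1,1,1,1,1], translation=[[0,0,0],[0,0,0],[0,0,0],[0,0,0],[0,0,0]], rotation=[[0,0,0],[0,0,0],[0,0,0],[0,0,0],[0,0,0]])

```text
t: 17.43
tool_pos: [493.0, -23.9, 52.2]
eef_rot: [[-0.981, 0.195, -0.001], [0.195, 0.981, 0.0], [0.001, -0.0, -1.0]]
contact_force: [10.5, -1.2, 0.5]
finger_gap: 46.0
finger_force: 39.9
```

>>> carry_out(grip=[1,1,1,1,1], translation=[[0,0,0],[0,0,0],[0,0,0],[0,0,0],[0,0,0]], rotation=[[0,0,0],[0,0,0],[0,0,0],[0,0,0],[0,0,0]])

```text
t: 17.85
tool_pos: [493.0, -23.8, 52.3]
eef_rot: [[-0.981, 0.195, -0.001], [0.195, 0.981, 0.0], [0.001, -0.0, -1.0]]
contact_force: [9.9, -0.3, -0.3]
finger_gap: 45.6
finger_force: 39.9
```

>>> carry_out(grip=[1,1,1,1,1], translation=[[0,0,0],[0,0,0],[0,0,0],[0,0,0],[0,0,0]], rotation=[[0,0,0],[0,0,0],[0,0,0],[0,0,0],[0,0,0]])

```text
t: 18.27
tool_pos: [493.0, -23.8, 52.3]
eef_rot: [[-0.981, 0.195, -0.001], [0.195, 0.981, 0.0], [0.001, -0.0, -1.0]]
contact_force: [10.2, -1.0, 0.2]
finger_gap: 45.1
finger_force: 39.9
```

>>> carry_out(grip=[1,1,1,1,1], translation=[[-0.0001,0,0],[-0.0002,0,0],[-0.0003,0.0001,0],[-0.0003,0.0001,0],[-0.0003,0.0001,0]], rotation=[[0,0,0],[0,0,0],[0,0,0],[0,0,0],[0,0,0]])

```text
t: 18.68
tool_pos: [492.9, -23.8, 52.3]
eef_rot: [[-0.981, 0.195, -0.001], [0.195, 0.981, 0.0], [0.001, -0.0, -1.0]]
contact_force: [11.1, -1.5, 0.8]
finger_gap: 45.8
finger_force: 39.9
```

>>> carry_out(grip=[1,1,1,1,1], translation=[[0,0,0],[0,0,0],[0,0,0],[0,0,0],[0,0,0]], rotation=[[0,0,0],[0,0,0],[0,0,0],[0,0,0],[0,0,0]])

```text
t: 19.1
tool_pos: [493.0, -23.8, 52.4]
eef_rot: [[-0.981, 0.195, -0.001], [0.195, 0.981, -0.0], [0.001, -0.0, -1.0]]
contact_force: [10.7, -0.6, 0.1]
finger_gap: 45.6
finger_force: 39.9
```

>>> carry_out(grip=[1,1,1,1,1], translation=[[0,0,0],[0,0,0],[0,0,0],[0,0,0],[0,0,0]], rotation=[[0,0,0],[0,0,0],[0,0,0],[0,0,0],[0,0,0]])

```text
t: 19.52
tool_pos: [492.9, -23.8, 52.3]
eef_rot: [[-0.981, 0.195, -0.001], [0.195, 0.981, 0.0], [0.001, -0.0, -1.0]]
contact_force: [11.0, -1.5, 0.1]
finger_gap: 45.6
finger_force: 39.9
```

>>> carry_out(grip=[1,1,1,1,1], translation=[[0,0,0],[0,0,0],[0,0,0],[0,0,0],[0,0,0]], rotation=[[0,0,0],[0,0,0],[0,0,0],[0,0,0],[0,0,0]])

```text
t: 19.93
tool_pos: [492.9, -23.8, 52.3]
eef_rot: [[-0.981, 0.195, -0.001], [0.195, 0.981, -0.0], [0.001, -0.0, -1.0]]
contact_force: [10.8, -1.8, 0.1]
finger_gap: 45.3
finger_force: 39.9
```

>>> carry_out(grip=[1,1,1,1,1], translation=[[0,0,0],[0,0,0],[0,0,0],[0,0,0],[0,0,0]], rotation=[[0,0,0],[0,0,0],[0,0,0],[0,0,0],[0,0,0]])

```text
t: 20.35
tool_pos: [493.0, -23.8, 52.3]
eef_rot: [[-0.981, 0.195, -0.001], [0.195, 0.981, 0.0], [0.001, -0.0, -1.0]]
contact_force: [11.2, -0.6, -0.1]
finger_gap: 45.7
finger_force: 39.9
```

>>> carry_out(grip=[1,1,1,1,1], translation=[[0,0,0],[0,0,0],[0,0,0],[0,0,0],[0,0,0]], rotation=[[0,0,0],[0,0,0],[0,0,0],[0,0,0],[0,0,0]])

```text
t: 20.77
tool_pos: [492.9, -23.8, 52.3]
eef_rot: [[-0.981, 0.195, -0.001], [0.195, 0.981, 0.0], [0.001, -0.0, -1.0]]
contact_force: [10.8, -0.8, -0.1]
finger_gap: 45.7
finger_force: 39.9
```

>>> carry_out(grip=[1,1,1,1,1], translation=[[0,0,0],[0,0,0],[0,0,0],[0,0,0],[0,0,0]], rotation=[[0,0,0],[0,0,0],[0,0,0],[0,0,0],[0,0,0]])

```text
t: 21.18
tool_pos: [492.9, -23.8, 52.3]
eef_rot: [[-0.981, 0.195, -0.001], [0.195, 0.981, 0.0], [0.001, -0.0, -1.0]]
contact_force: [11.8, -1.5, -0.3]
finger_gap: 46.1
finger_force: 39.9
```

>>> carry_out(grip=[1,1,1,1,1], translation=[[0,0,0],[0,0,0],[0,0,0],[0,0,0],[0,0,0]], rotation=[[0,0,0],[0,0,0],[0,0,0],[0,0,0],[0,0,0]])

```text
t: 21.6
tool_pos: [492.9, -23.8, 52.3]
eef_rot: [[-0.981, 0.195, -0.001], [0.195, 0.981, 0.0], [0.001, -0.0, -1.0]]
contact_force: [10.8, -1.8, 0.1]
finger_gap: 45.7
finger_force: 39.9
```

>>> carry_out(grip=[1,1,1,1,1], translation=[[0,0,0],[0,0,0],[0,0,0],[0,0,0],[0,0,0]], rotation=[[0,0,0],[0,0,0],[0,0,0],[0,0,0],[0,0,0]])

```text
t: 22.02
tool_pos: [492.9, -23.8, 52.3]
eef_rot: [[-0.981, 0.195, -0.001], [0.195, 0.981, 0.0], [0.001, -0.0, -1.0]]
contact_force: [11.1, -1.6, 0.2]
finger_gap: 45.7
finger_force: 39.9
```

>>> carry_out(grip=[1,1,1,1,1], translation=[[0.002,-0.0004,0.0005],[0.005,-0.001,0.002],[0.014,-0.0027,0.006],[0.027,-0.0053,0.015],[0.04,-0.0078,0.03]], rotation=[[0,-0.1,0],[-0.06,-0.3,0],[-0.1,-0.5,0],[-0.1,-0.5,0],[-0.1,-0.5,0]])

```text
t: 22.43
tool_pos: [527.1, -30.0, 78.7]
eef_rot: [[-0.981, 0.194, -0.008], [0.194, 0.981, 0.002], [0.008, 0.001, -1.0]]
contact_force: [0.5, -0.3, -0.8]
finger_gap: 45.7
finger_force: 40.0
```

>>> carry_out(grip=[1,1,1,1,1], translation=[[0,0,0.014],[0,0,0.024],[0,0,0.028],[0,0,0.028],[0,0,0.028]], rotation=[[0,0,-3],[0,0,-8],[0,0,-14],[0,0,-20],[0,0,-26]])

```text
t: 22.85
tool_pos: [528.6, -30.5, 108.4]
eef_rot: [[-0.793, 0.609, -0.003], [0.609, 0.793, 0.001], [0.003, -0.001, -1.0]]
contact_force: [-1.0, 1.0, -0.5]
finger_gap: 45.9
finger_force: 39.9
```

>>> carry_out(grip=[1,1,1,1,1], translation=[[-0.004,0.001,0],[-0.012,0.002,0],[-0.02,0.004,0],[-0.028,0.005,0],[-0.036,0.007,0]], rotation=[[0,0,-6],[0,0,-12],[0,0,-18],[0,0,-24],[0,0,-30]])

```text
t: 23.27
tool_pos: [491.9, -23.4, 107.9]
eef_rot: [[-0.383, 0.924, -0.004], [0.924, 0.383, 0.001], [0.003, -0.003, -1.0]]
contact_force: [-0.3, 1.1, -1.0]
finger_gap: 45.7
finger_force: 39.9
```

>>> carry_out(grip=[1,1,1,1,1], translation=[[-0.007,0.001,0],[-0.014,0.003,0],[-0.019,0.004,0],[-0.021,0.004,0],[-0.021,0.004,0]], rotation=[[0,0,-6],[0,0,-12],[0,0,-18],[0,0,-24],[0,0,-29]])

```text
t: 23.68
tool_pos: [470.7, -19.2, 107.9]
eef_rot: [[0.113, 0.994, -0.004], [0.994, -0.113, 0.001], [0.001, -0.005, -1.0]]
contact_force: [0.2, 0.2, -1.2]
finger_gap: 45.8
finger_force: 39.9
```

>>> carry_out(grip=[1,1,1,1,1], translation=[[0,0,0],[0,0,0],[0,0,0],[0,0,0],[0,0,0]], rotation=[[0,0,-3],[0,0,-5],[0,0,-5],[0,0,-5],[0,0,-5]])

```text
t: 24.1
tool_pos: [472.0, -19.6, 108.5]
eef_rot: [[0.193, 0.981, -0.002], [0.981, -0.193, 0.0], [0.0, -0.002, -1.0]]
contact_force: [0.2, 0.2, -1.9]
finger_gap: 46.0
finger_force: 40.0
```

>>> carry_out(grip=[1,1,1,1,1], translation=[[0,0,0],[0,0,0],[0,0,0],[0,0,0],[0,0,0]], rotation=[[0,0,0],[0,0,0],[0,0,0],[0,0,0],[0,0,0]])

```text
t: 24.52
tool_pos: [472.6, -19.8, 108.9]
eef_rot: [[0.194, 0.981, -0.0], [0.981, -0.194, 0.0], [0.0, -0.0, -1.0]]
contact_force: [0.2, -0.1, -1.3]
finger_gap: 45.9
finger_force: 40.0
```

Run:
```python
from m import *
c=cam('wrist'); pickle.dump(c,open('c5.pkl','wb')); save(c,'pics/w5.png')
s=telemetry.state(); R=s['eef_rot'];print(s['t'],s['tool_pos'],R.round(4).tolist(),np.degrees(np.arctan2(R[1,1],R[0,1])),s['contact_force'],s['joint_pos'].round(1))
```

```text
24.5667 [472.58836148 -19.81659914 108.92564675] [[0.1941, 0.981, -0.0], [0.981, -0.1941, 0.0], [0.0, -0.0, -1.0]] -11.19353818941613 [-0.19235422  0.21644271 -0.90532856] [-17.1   1.9 114.3  -0.   63.9  -5.9]
```

View pics/w5.png

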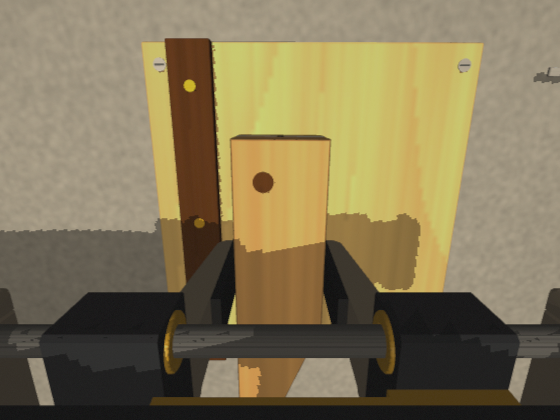

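The wrist view shows the back facing the stop on the left. The stop's edge runs from (212,45) to (221,225), and the popper's back edge runs from (232,140) to (235,240).

Run:
```python
from m import *
c=pickle.load(open('c5.pkl','rb')); g=c['image'].astype(float).sum(2)
S=[(205+int(np.argmax(np.diff(g[v,205:226])))+.5,v) for v in range(50,212,4)]
a,W=line(c,S,28);print('stop',a,W.mean(0),S[::10])
for r in (range(145,236,4),range(255,330,4)):
    im=c['image'].astype(float)
    L=[]
    for v in r:
        d=np.abs(np.diff(g[v,228:242])); L.append((228+int(np.argmax(d))+.5,v))
    print(L[::6],line(c,L,114.7)[0])
y=np.array([.1941,.981]);x=np.array([.981,-.1941])
print('scr',ray(c,[[199.5,223],[189.5,86]],28)[:,:2].round(1).tolist())
t=np.array([472.6,-19.8]);print('stop x rel tcp',(W.mean(0)-t)@x)
print('back',(ray(c,[[233.5,190]],114.7)[0,:2]-t)@x, 'belly',(ray(c,[[329,190]],114.7)[0,:2]-t)@x)
```

```text
stop 78.73541 [441.25109991  55.68982499] [(211.5, 50), (213.5, 90), (215.5, 130), (217.5, 170), (219.5, 210)]
[(229.5, 145), (230.5, 169), (231.5, 193), (231.5, 217)] 79.16433
[(233.5, 255), (234.5, 279), (231.5, 303), (235.5, 327)] 74.93624
scr [[411.6, -8.8], [431.1, 89.2]]
stop x rel tcp -45.40584601457519
back -21.594290389697274 belly 23.50989523862919
```

>>> carry_out(grip=[1,1,1,1,1], translation=[[0,0,-0.008],[0,0,-0.024],[0,0,-0.04],[0,0,-0.051],[0,0,-0.0545]], rotation=[[0,0,0],[0,0,0],[0,0,0],[0,0,0],[0,0,0]])

```text
t: 24.98
tool_pos: [470.9, -19.3, 52.1]
eef_rot: [[0.194, 0.981, -0.004], [0.981, -0.194, 0.001], [0.0, -0.004, -1.0]]
contact_force: [-1.7, -0.5, 1.9]
finger_gap: 45.2
finger_force: 39.9
```

>>> carry_out(grip=[1,1,1,1,1], translation=[[-0.003,0.0006,-0.001],[-0.008,0.0016,-0.0018],[-0.012,0.0024,-0.0021],[-0.0155,0.0031,-0.0021],[-0.017,0.0034,-0.0021]], rotation=[[0,0,0],[0,0,0],[0,0,0],[0,0,0],[0,0,0]])

```text
t: 25.4
tool_pos: [455.2, -16.3, 52.7]
eef_rot: [[0.194, 0.981, 0.0], [0.981, -0.194, -0.0], [-0.0, 0.001, -1.0]]
contact_force: [0.6, -0.2, -1.6]
finger_gap: 45.6
finger_force: 40.0
```

>>> carry_out(grip=[1,1,1,1,1], translation=[[0,0,0],[0,0,-0.0001],[0,0,-0.0002],[0,0,-0.0002],[0,0,-0.0002]], rotation=[[0,0,0],[0,0,0],[0,0,0],[0,0,0],[0,0,0]])

```text
t: 25.82
tool_pos: [455.7, -16.5, 52.1]
eef_rot: [[0.194, 0.981, 0.0], [0.981, -0.194, -0.0], [-0.0, 0.0, -1.0]]
contact_force: [-0.8, -0.0, -0.8]
finger_gap: 45.6
finger_force: 40.0
```

>>> carry_out(grip=[1,1,1,1,1], translation=[[-0.0005,0.0001,-0.0001],[-0.0013,0.0003,-0.0001],[-0.0021,0.0004,-0.0001],[-0.0028,0.0006,-0.0001],[-0.003,0.0006,-0.0001]], rotation=[[0,0,0],[0,0,0],[0,0,0],[0,0,0],[0,0,0]])

```text
t: 26.23
tool_pos: [452.6, -15.8, 52.1]
eef_rot: [[0.194, 0.981, 0.0], [0.981, -0.194, -0.0], [0.0, 0.0, -1.0]]
contact_force: [0.4, 0.2, -0.3]
finger_gap: 46.2
finger_force: 40.0
```

>>> carry_out(grip=[1,1,1,1,1], translation=[[-0.0001,0,0],[-0.0003,0,0],[-0.0005,0.0001,0],[-0.0007,0.0001,0],[-0.0008,0.0002,0]], rotation=[[0,0,0],[0,0,0],[0,0,0],[0,0,0],[0,0,0]])

```text
t: 26.65
tool_pos: [451.9, -15.7, 52.1]
eef_rot: [[0.194, 0.981, 0.0], [0.981, -0.194, -0.0], [-0.0, 0.0, -1.0]]
contact_force: [1.3, 0.2, 0.1]
finger_gap: 45.8
finger_force: 40.0
```

>>> carry_out(grip=[1,1,1,1,1], translation=[[-0.0001,0,0],[-0.0003,0,0],[-0.0005,0.0001,0],[-0.0007,0.0001,0],[-0.0008,0.0002,0]], rotation=[[0,0,0],[0,0,0],[0,0,0],[0,0,0],[0,0,0]])

```text
t: 27.07
tool_pos: [451.1, -15.5, 52.1]
eef_rot: [[0.194, 0.981, 0.0], [0.981, -0.194, -0.0], [-0.0, 0.0, -1.0]]
contact_force: [0.7, -0.7, 1.5]
finger_gap: 45.5
finger_force: 40.0
```

>>> carry_out(grip=[1,1,1,1,1], translation=[[-0.0001,0,0],[-0.0003,0,0],[-0.0005,0.0001,0],[-0.0007,0.0001,0],[-0.0008,0.0002,0]], rotation=[[0,0,0],[0,0,0],[0,0,0],[0,0,0],[0,0,0]])

```text
t: 27.48
tool_pos: [450.2, -15.3, 52.0]
eef_rot: [[0.194, 0.981, 0.0], [0.981, -0.194, -0.0], [-0.0, 0.0, -1.0]]
contact_force: [0.7, 0.1, 0.5]
finger_gap: 45.6
finger_force: 40.0
```

>>> carry_out(grip=[1,1,1,1,1], translation=[[-0.0001,0,0],[-0.0003,0,0],[-0.0005,0.0001,0],[-0.0007,0.0001,0],[-0.0008,0.0002,0]], rotation=[[0,0,0],[0,0,0],[0,0,0],[0,0,0],[0,0,0]])

```text
t: 27.9
tool_pos: [449.4, -15.1, 52.0]
eef_rot: [[0.194, 0.981, 0.0], [0.981, -0.194, -0.0], [-0.0, 0.0, -1.0]]
contact_force: [1.8, -0.7, 0.8]
finger_gap: 45.5
finger_force: 40.0
```

>>> carry_out(grip=[1,1,1,1,1], translation=[[-0.0001,0,0],[-0.0003,0,0],[-0.0005,0.0001,0],[-0.0007,0.0001,0],[-0.0008,0.0002,0]], rotation=[[0,0,0],[0,0,0],[0,0,0],[0,0,0],[0,0,0]])

```text
t: 28.32
tool_pos: [449.0, -14.9, 52.1]
eef_rot: [[0.194, 0.981, 0.001], [0.981, -0.194, -0.0], [-0.0, 0.001, -1.0]]
contact_force: [3.5, 0.1, -1.6]
finger_gap: 45.5
finger_force: 39.9
```

>>> carry_out(grip=[1,1,1,1,1], translation=[[0,0,0],[0,0,0],[0,0,0],[0,0,0],[0,0,0]], rotation=[[0,0,0],[0,0,0],[0,0,0],[0,0,0],[0,0,0]])

```text
t: 28.73
tool_pos: [448.9, -14.9, 52.1]
eef_rot: [[0.194, 0.981, 0.001], [0.981, -0.194, -0.0], [-0.0, 0.001, -1.0]]
contact_force: [4.9, 0.0, -2.0]
finger_gap: 45.6
finger_force: 40.0
```

>>> carry_out(grip=[1,1,1,1,1], translation=[[-0.0001,0,-0.0001],[-0.0002,0,-0.0002],[-0.0003,0.0001,-0.0002],[-0.0005,0.0001,-0.0002],[-0.0006,0.0001,-0.0002]], rotation=[[0,0.03,0],[0.01,0.06,0],[0.02,0.1,0],[0.03,0.15,0],[0.04,0.2,0]])

```text
t: 29.15
tool_pos: [448.9, -14.9, 52.2]
eef_rot: [[0.194, 0.981, -0.001], [0.981, -0.194, 0.0], [0.0, -0.001, -1.0]]
contact_force: [5.3, 0.1, -3.5]
finger_gap: 45.6
finger_force: 40.0
```

>>> carry_out(grip=[1,1,1,1,1], translation=[[0,0,0],[0,0,0],[0,0,0],[0,0,0],[0,0,0]], rotation=[[0,0,0],[0,0,0],[0,0,0],[0,0,0],[0,0,0]])

```text
t: 29.57
tool_pos: [448.9, -14.9, 52.1]
eef_rot: [[0.194, 0.981, -0.001], [0.981, -0.194, 0.0], [-0.0, -0.001, -1.0]]
contact_force: [6.1, 0.8, -3.8]
finger_gap: 46.1
finger_force: 40.0
```

Run:
```python
from m import *
s=telemetry.state(); print(s['t'],s['tool_pos'],s['eef_rot'].round(4).tolist(),s['contact_force'],s['moment'])
```

```text
29.5667 [448.90810135 -14.88454173  52.13526887] [[0.194, 0.981, -0.0012], [0.981, -0.194, 0.0002], [-0.0, -0.0013, -1.0]] [ 6.10129203  0.81952118 -3.80844546] [ 0.15131818 -1.31682213  0.47151574]
```

>>> carry_out(grip=[1,1,1,1,1], translation=[[-0.0001,0,-0.0001],[-0.0002,0,-0.0002],[-0.0003,0.0001,-0.0003],[-0.0004,0.0001,-0.0003],[-0.0005,0.0001,-0.0003]], rotation=[[0,0,0.08],[0,0,0.15],[0,0,0.25],[0,0,0.35],[0,0,0.4]])

```text
t: 29.98
tool_pos: [448.9, -14.9, 52.1]
eef_rot: [[0.189, 0.982, -0.0], [0.982, -0.189, 0.0], [0.0, -0.0, -1.0]]
contact_force: [6.3, -0.0, -1.4]
finger_gap: 45.9
finger_force: 40.0
```

>>> carry_out(grip=[1,1,1,1,1], translation=[[0,0,0],[0,0,0],[0,0,0],[0,0,0],[0,0,0]], rotation=[[0,0,0],[0,0,0],[0,0,0],[0,0,0],[0,0,0]])

```text
t: 30.4
tool_pos: [448.9, -14.9, 52.1]
eef_rot: [[0.189, 0.982, -0.0], [0.982, -0.189, 0.0], [0.0, -0.0, -1.0]]
contact_force: [7.0, 0.6, -1.5]
finger_gap: 45.9
finger_force: 40.0
```

Run:
```python
from m import *
s=telemetry.state(); print(s['t'],s['tool_pos'],s['eef_rot'].round(4).tolist(),s['contact_force'],s['moment'])
```

```text
30.4 [448.85249655 -14.87743066  52.13033197] [[0.1888, 0.982, -0.0003], [0.982, -0.1888, 0.0004], [0.0004, -0.0004, -1.0]] [ 6.96834738  0.61733416 -1.45032863] [ 0.13508964 -1.39185109 -0.04947088]
```

>>> carry_out(grip=[1,1,1,1,1], translation=[[-0.0002,0,-0.0001],[-0.0004,0.0001,-0.0002],[-0.0006,0.0001,-0.0003],[-0.0008,0.0001,-0.0003],[-0.001,0.0002,-0.0003]], rotation=[[0,0.03,0],[0.01,0.06,0],[0.02,0.1,0],[0.03,0.15,0],[0.03,0.15,0]])

```text
t: 30.82
tool_pos: [448.8, -14.9, 52.2]
eef_rot: [[0.189, 0.982, -0.0], [0.982, -0.189, 0.001], [0.0, -0.001, -1.0]]
contact_force: [9.9, 0.6, -3.7]
finger_gap: 45.7
finger_force: 40.0
```

>>> carry_out(grip=[1,1,1,1,1], translation=[[0,0,0],[0,0,0],[0,0,0],[0,0,0],[0,0,0]], rotation=[[0,0,0],[0,0,0],[0,0,0],[0,0,0],[0,0,0]])

```text
t: 31.23
tool_pos: [448.9, -14.9, 52.1]
eef_rot: [[0.189, 0.982, -0.0], [0.982, -0.189, 0.001], [0.0, -0.0, -1.0]]
contact_force: [8.8, -0.5, -3.3]
finger_gap: 45.6
finger_force: 40.0
```

Run:
```python
from m import *
s=telemetry.state(); print(s['t'],s['tool_pos'],s['eef_rot'].round(4).tolist(),s['contact_force'],s['moment'])
```

```text
31.2333 [448.85004025 -14.89031025  52.1485609 ] [[0.189, 0.982, -0.0004], [0.982, -0.189, 0.0005], [0.0004, -0.0005, -1.0]] [ 8.83870376 -0.52872423 -3.2902788 ] [ 0.08423716 -1.87813164 -0.09171991]
```

>>> carry_out(grip=[1,1,1,1,1], translation=[[-0.0002,0,-0.0001],[-0.0004,0.0001,-0.0002],[-0.0006,0.0001,-0.0004],[-0.0008,0.0002,-0.0005],[-0.0008,0.0002,-0.0005]], rotation=[[0,0.02,0],[0.01,0.04,0],[0.01,0.06,0],[0.02,0.1,0],[0.02,0.1,0]])

```text
t: 31.65
tool_pos: [448.8, -14.9, 52.2]
eef_rot: [[0.189, 0.982, -0.0], [0.982, -0.189, 0.0], [0.0, -0.0, -1.0]]
contact_force: [9.8, 1.2, -1.1]
finger_gap: 45.3
finger_force: 40.0
```

>>> carry_out(grip=[1,1,1,1,1], translation=[[0,0,0],[0,0,0],[0,0,0],[0,0,0],[0,0,0]], rotation=[[0,0,0],[0,0,0],[0,0,0],[0,0,0],[0,0,0]])

```text
t: 32.07
tool_pos: [448.8, -14.9, 52.1]
eef_rot: [[0.189, 0.982, -0.0], [0.982, -0.189, 0.0], [0.0, -0.0, -1.0]]
contact_force: [9.6, -0.1, -1.9]
finger_gap: 45.6
finger_force: 40.0
```

Run:
```python
from m import *
c=cam('wrist'); save(c,'pics/w6.png')
s=telemetry.state(); print(s['t'],s['tool_pos'],s['eef_rot'].round(4).tolist(),s['contact_force'],s['moment'])
```

```text
32.1167 [448.86278525 -14.89048321  52.16106762] [[0.189, 0.982, -0.0004], [0.982, -0.189, 0.0004], [0.0004, -0.0004, -1.0]] [10.16809116 -0.39933778 -1.80857265] [ 0.11374129 -2.01560038 -0.07761513]
```

View pics/w6.png

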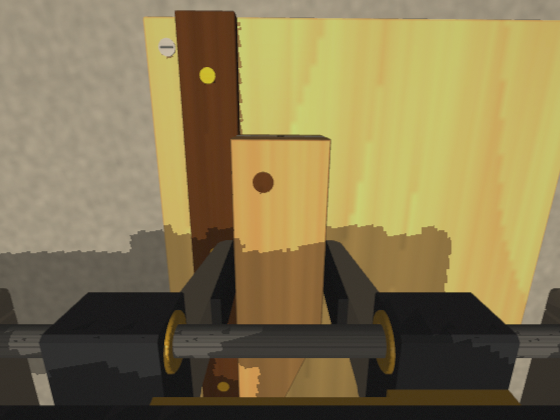

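The back now lies against the stop, with the edge at (238,130) running into the popper's back at (233,140) and no visible gap. I'll make one small trim, then hold.

>>> carry_out(grip=[1,1,1,1,1], translation=[[-0.0001,0,-0.0001],[-0.0002,0,-0.0002],[-0.0003,0.0001,-0.0003],[-0.0004,0.0001,-0.0004],[-0.0004,0.0001,-0.0004]], rotation=[[0,0,0],[0,0,0],[0,0,0],[0,0,0],[0,0,0]])

```text
t: 32.53
tool_pos: [448.8, -14.9, 52.1]
eef_rot: [[0.189, 0.982, 0.0], [0.982, -0.189, 0.0], [0.0, 0.0, -1.0]]
contact_force: [10.0, 0.6, 0.4]
finger_gap: 45.8
finger_force: 40.0
```

>>> carry_out(grip=[1,1,1,1,1], translation=[[0,0,0],[0,0,0],[0,0,0],[0,0,0],[0,0,0]], rotation=[[0,0,0],[0,0,0],[0,0,0],[0,0,0],[0,0,0]])

```text
t: 32.95
tool_pos: [448.8, -14.9, 52.1]
eef_rot: [[0.189, 0.982, 0.0], [0.982, -0.189, 0.0], [0.0, 0.0, -1.0]]
contact_force: [9.9, 0.6, 0.6]
finger_gap: 45.7
finger_force: 40.0
```

>>> carry_out(grip=[1,1,1,1,1], translation=[[0,0,0],[0,0,0],[0,0,0],[0,0,0],[0,0,0]], rotation=[[0,0,0],[0,0,0],[0,0,0],[0,0,0],[0,0,0]])

```text
t: 33.37
tool_pos: [448.8, -14.9, 52.1]
eef_rot: [[0.189, 0.982, 0.0], [0.982, -0.189, 0.0], [0.0, 0.0, -1.0]]
contact_force: [10.1, -0.1, 0.7]
finger_gap: 45.5
finger_force: 40.0
```

>>> carry_out(grip=[1,1,1,1,1], translation=[[0,0,0],[0,0,0],[0,0,0],[0,0,0],[0,0,0]], rotation=[[0,0,0],[0,0,0],[0,0,0],[0,0,0],[0,0,0]])

```text
t: 33.78
tool_pos: [448.8, -14.9, 52.1]
eef_rot: [[0.189, 0.982, 0.0], [0.982, -0.189, 0.0], [0.0, 0.0, -1.0]]
contact_force: [10.6, 0.3, -0.2]
finger_gap: 45.6
finger_force: 40.0
```

>>> carry_out(grip=[1,1,1,1,1], translation=[[0,0,0],[0,0,0],[0,0,0],[0,0,0],[0,0,0]], rotation=[[0,0,0],[0,0,0],[0,0,0],[0,0,0],[0,0,0]])

```text
t: 34.2
tool_pos: [448.8, -14.9, 52.1]
eef_rot: [[0.189, 0.982, 0.0], [0.982, -0.189, 0.0], [0.0, 0.0, -1.0]]
contact_force: [9.3, 0.2, 0.5]
finger_gap: 45.7
finger_force: 40.0
```

>>> carry_out(grip=[1,1,1,1,1], translation=[[-0.0001,0,0],[-0.0002,0,0],[-0.0003,0.0001,0],[-0.0004,0.0001,0],[-0.0004,0.0001,0]], rotation=[[0,0,0],[0,0,0],[0,0,0],[0,0,0],[0,0,0]])

```text
t: 34.62
tool_pos: [448.8, -14.9, 52.2]
eef_rot: [[0.189, 0.982, 0.001], [0.982, -0.189, 0.0], [0.0, 0.001, -1.0]]
contact_force: [11.5, 0.3, -1.6]
finger_gap: 45.6
finger_force: 40.0
```

>>> carry_out(grip=[1,1,1,1,1], translation=[[0,0,0],[0,0,0],[0,0,0],[0,0,0],[0,0,0]], rotation=[[0,0,0],[0,0,0],[0,0,0],[0,0,0],[0,0,0]])

```text
t: 35.03
tool_pos: [448.8, -14.9, 52.2]
eef_rot: [[0.189, 0.982, 0.001], [0.982, -0.189, 0.0], [0.0, 0.001, -1.0]]
contact_force: [11.7, 0.6, -0.8]
finger_gap: 45.8
finger_force: 40.0
```

>>> carry_out(grip=[1,1,1,1,1], translation=[[0,0,0],[0,0,0],[0,0,0],[0,0,0],[0,0,0]], rotation=[[0,0,0],[0,0,0],[0,0,0],[0,0,0],[0,0,0]])

```text
t: 35.45
tool_pos: [448.8, -14.9, 52.2]
eef_rot: [[0.189, 0.982, 0.001], [0.982, -0.189, 0.0], [0.0, 0.001, -1.0]]
contact_force: [11.4, 0.6, -1.0]
finger_gap: 45.5
finger_force: 40.0
```

>>> carry_out(grip=[1,1,1,1,1], translation=[[0,0,0],[0,0,0],[0,0,0],[0,0,0],[0,0,0]], rotation=[[0,0,0],[0,0,0],[0,0,0],[0,0,0],[0,0,0]])

```text
t: 35.87
tool_pos: [448.8, -14.9, 52.2]
eef_rot: [[0.189, 0.982, 0.001], [0.982, -0.189, 0.0], [0.0, 0.001, -1.0]]
contact_force: [11.1, 0.8, -1.5]
finger_gap: 45.8
finger_force: 40.0
```

Run:
```python
from m import *
s=telemetry.state(); print(s['t'],s['tool_pos'],s['contact_force'],s['moment'])
```

```text
35.8667 [448.79605389 -14.87102551  52.18325716] [11.0594536   0.79202251 -1.49031425] [ 0.04729748 -2.24232565 -0.03034932]
```

>>> carry_out(grip=[1,1,1,1,1], translation=[[0,0,-0.0001],[0.0001,0,-0.0002],[0.0001,0,-0.0002],[0.0001,0,-0.0002],[0.0001,0,-0.0002]], rotation=[[0,0,0],[0,0,0],[0,0,0],[0,0,0],[0,0,0]])

```text
t: 36.28
tool_pos: [448.8, -14.9, 52.1]
eef_rot: [[0.189, 0.982, 0.001], [0.982, -0.189, 0.0], [0.0, 0.001, -1.0]]
contact_force: [11.0, -0.2, 0.7]
finger_gap: 45.5
finger_force: 40.0
```

>>> carry_out(grip=[1,1,1,1,1], translation=[[0,0,0],[0,0,0],[0,0,0],[0,0,0],[0,0,0]], rotation=[[0,0,0],[0,0,0],[0,0,0],[0,0,0],[0,0,0]])

```text
t: 36.7
tool_pos: [448.8, -14.9, 52.2]
eef_rot: [[0.189, 0.982, 0.001], [0.982, -0.189, 0.0], [0.0, 0.001, -1.0]]
contact_force: [9.6, 1.1, 0.6]
finger_gap: 45.6
finger_force: 40.0
```

>>> carry_out(grip=[1,1,1,1,1], translation=[[0,0,0],[0,0,0],[0,0,0],[0,0,0],[0,0,0]], rotation=[[0,0,0],[0,0,0],[0,0,0],[0,0,0],[0,0,0]])

```text
t: 37.12
tool_pos: [448.8, -14.9, 52.2]
eef_rot: [[0.189, 0.982, 0.001], [0.982, -0.189, 0.0], [0.0, 0.001, -1.0]]
contact_force: [10.8, -0.1, 0.1]
finger_gap: 45.7
finger_force: 40.0
```

>>> carry_out(grip=[1,1,1,1,1], translation=[[0,0,0],[0,0,0],[0,0,0],[0,0,0],[0,0,0]], rotation=[[0,0,0],[0,0,0],[0,0,0],[0,0,0],[0,0,0]])

```text
t: 37.53
tool_pos: [448.8, -14.9, 52.2]
eef_rot: [[0.189, 0.982, 0.001], [0.982, -0.189, 0.0], [0.0, 0.001, -1.0]]
contact_force: [10.2, 0.3, 0.5]
finger_gap: 45.8
finger_force: 40.0
```

>>> carry_out(grip=[1,1,1,1,1], translation=[[0,0,0],[0,0,0],[0,0,0],[0,0,0],[0,0,0]], rotation=[[0,0,0],[0,0,0],[0,0,0],[0,0,0],[0,0,0]])

```text
t: 37.95
tool_pos: [448.8, -14.9, 52.2]
eef_rot: [[0.189, 0.982, 0.001], [0.982, -0.189, 0.0], [0.0, 0.001, -1.0]]
contact_force: [9.0, 0.8, 1.4]
finger_gap: 45.9
finger_force: 40.0
```

Holding steady at about 10 N, so I'm handing in.

```bash
python3 -c "
from bench import arm
print(arm.sign_off())"
```

```text
the job is handed in; nothing more can be done
None
```

The job is handed in at about 38 s: the popper's front face was held square on the stop at about 10–11 N for over three seconds, then it was turned a quarter turn, and the arm is still holding its back flush along the stop, belly towards you, at about 10 N.

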